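# Find the balance's rocking foot and shim it

### The job

The bench balance rocks on one of its four feet. Press down on its grey corner lugs from above, one after another, until you find the one that gives under your fingertip, then press the hinged brass shim leaf in front of that lug down flat and leave it so. Leave the other three shims standing, do not lift or shift the balance, and leave everything else where it is.

Things in the scene. Friction and masses are not known exactly. Their poses are not given: they have to be found in the camera images.
- balance: White bench balance, loose, about 2.4 kg: housing 190 (x) by 165 mm (y), its top 31.5 mm above this origin; 116 mm steel pan, its top 38.5 mm above the origin; a grey lug at each corner, resting on a rubber foot. Three feet are solid; the rocking lug sinks about 3 mm under 4 to 7 N and springs back. Origin: middle, level with the lugs' underside; x to the rear (away from the robot), y left.
- base: Fixed metal base plate, 235 by 310 by 8 mm. Origin: at bench level under the balance's middle, axes as the balance's. It carries a shim before each lug: brass leaf 36 mm wide, 50 mm long, 3 mm thick, hinged along y under the lug's front edge, 18 mm above the bench. Its free end points to the robot and stands up 40 to 49 degrees at the start. It stays at the angle it is left at.
- lug_front_left (a point): Top of the front left lug of the balance, straight over its foot: press here. The lug is flat, 44 mm (x) by 60 mm (y), 12 mm thick, its top 44.5 mm above the bench. From this point it reaches 22 mm to front and rear and 20 mm outwards; the housing, 19 mm higher than the lug, begins 37 mm inwards.
- lug_front_right (a point): Top of the front right lug of the balance, straight over its foot: press here. The lug is flat, 44 mm (x) by 60 mm (y), 12 mm thick, its top 44.5 mm above the bench. From this point it reaches 22 mm to front and rear and 20 mm outwards; the housing, 19 mm higher than the lug, begins 37 mm inwards.
- lug_rear_left (a point): Top of the rear left lug of the balance, straight over its foot: press here. The lug is flat, 44 mm (x) by 60 mm (y), 12 mm thick, its top 44.5 mm above the bench. From this point it reaches 22 mm to front and rear and 20 mm outwards; the housing, 19 mm higher than the lug, begins 37 mm inwards.
- lug_rear_right (a point): Top of the rear right lug of the balance, straight over its foot: press here. The lug is flat, 44 mm (x) by 60 mm (y), 12 mm thick, its top 44.5 mm above the bench. From this point it reaches 22 mm to front and rear and 20 mm outwards; the housing, 19 mm higher than the lug, begins 37 mm inwards.
- shim_front_left (a point): Point fixed to the base: the front left shim's top face when flat, 34 mm from its hinge, 19.5 mm above the bench, 50 mm in front of that corner's foot: push straight down here. At the start the leaf's free edge is 50 to 58 mm above the bench and within 6 mm of straight over this point. 3 to 8 N fold it down on a stop and wedge it under the lug.
- shim_front_right (a point): Point fixed to the base: the front right shim's top face when flat, 34 mm from its hinge, 19.5 mm above the bench, 50 mm in front of that corner's foot: push straight down here. At the start the leaf's free edge is 50 to 58 mm above the bench and within 6 mm of straight over this point. 3 to 8 N fold it down on a stop and wedge it under the lug.
- shim_rear_left (a point): Point fixed to the base: the rear left shim's top face when flat, 34 mm from its hinge, 19.5 mm above the bench, 50 mm in front of that corner's foot: push straight down here. At the start the leaf's free edge is 50 to 58 mm above the bench and within 6 mm of straight over this point. 3 to 8 N fold it down on a stop and wedge it under the lug.
- shim_rear_right (a point): Point fixed to the base: the rear right shim's top face when flat, 34 mm from its hinge, 19.5 mm above the bench, 50 mm in front of that corner's foot: push straight down here. At the start the leaf's free edge is 50 to 58 mm above the bench and within 6 mm of straight over this point. 3 to 8 N fold it down on a stop and wedge it under the lug.
- shim_a (a joint): Angle of one of the four shim leaves above flat, rad: 0 is flat, 0.70 to 0.85 at the start. Which corner carries the leaf of this letter changes from start to start and is not told.
- shim_b (a joint): Angle of one of the four shim leaves above flat, rad: 0 is flat, 0.70 to 0.85 at the start. Which corner carries the leaf of this letter changes from start to start and is not told.
- shim_c (a joint): Angle of one of the four shim leaves above flat, rad: 0 is flat, 0.70 to 0.85 at the start. Which corner carries the leaf of this letter changes from start to start and is not told.
- shim_d (a joint): Angle of one of the four shim leaves above flat, rad: 0 is flat, 0.70 to 0.85 at the start. Which corner carries the leaf of this letter changes from start to start and is not told.
- weight_pan: Knobbed steel calibration weight, 24 mm across, 32 mm tall, 100 g, standing on the balance's pan. Origin: middle of its underside. Not part of the job.
- weight_base: Knobbed steel calibration weight, 20 mm across, 26 mm tall, 50 g, standing on the base plate between the two front shims. Origin: middle of its underside. Not part of the job.
- jar: Jar, 60 mm across, 62 mm tall, left of the balance. Origin: middle of its underside. Not part of the job.
- dish: White porcelain dish, 70 mm across, 25 mm tall, right of the balance. Origin: middle of its underside. Not part of the job.
- wash_bottle: White bottle with a blue cap, 60 mm across, 150 mm tall, behind the balance. Origin: middle of its underside. Not part of the job.
- spatula: Spatula 180 mm long lying on the bench to the right of the balance. Origin: its middle, underside. Not part of the job.
- tip_box: Blue box 80 by 110 by 45 mm on the bench, left. Origin: middle of its underside. Not part of the job.

How it is judged:
By the outcome, as a careful person would: the job done as asked, in the order asked, and still so for the second after the job is handed in, with the robot touching nothing.
It also fails if it takes over 58 s, if anything falls off the work surface, if the arm or the gripper's body presses on something with over 40 N, if the wrist force passes 120 N, or if a joint passes its speed limit or range.

### The arm

A 7-joint arm with a two-finger parallel gripper is mounted at the origin on the work surface. World frame = base frame: x ahead of the robot, y to its left, z up, the work surface at z = 0. Lengths are in mm, angles in rad, forces in N, time in s.
With the tool pointing down it reaches from about 400 to 850 mm from the base axis. Payload 4.5 kg.
Tool frame: the origin (TCP) lies at the very end of the fingers, on their centre line; the grasp point (between the pads) lies 19 mm behind it; y points along the fingers, x is the direction in which the jaws open and shut, and the axes are right-handed (so a half turn about y gives the same grasp; the last joint's range is limited). The gripper opens to 88 mm and grips with 3 to 60 N. Pads are 18 mm wide; open, the fingers measure 123 mm over their backs; the gripper's body (75 mm by 187 mm) begins 45 mm behind the grasp point.
Start: joints at [-1.257, 0.689, -0.195, 1.565, 0.157, 0.902, -0.215], TCP at [172.582, 600.724, 238.743] pointing down, gripper open.
Joint ranges: [-3.01, 3.01], [-0.46, 2.08], [-1.47, 1.51], [0.13, 2.56], [-1, 4.14], [0.04, 2.09], [-2.66, 2.66]. Speed limits (rad/s): [2.57, 2.57, 3.14, 3.14, 3.14, 3.14, 3.14].

### API

Orientations are given as a unit quaternion [x, y, z, w].
In Python, from cell import monitor, cams, manip gives the robot as it stands.
- The arm moves only by the tool play_rows, never from a script. Its argument "deltas" is a list of rows, each a list of 3 entries, a list of its own where there are three numbers: the shift along the world's x, y, z in cm, then the turn, a rotation vector about the world's x, y, z in degrees, then the closure in counts, from 0 (fully open) to 255 (shut). A call has 1 to 5 rows; each row is the pose to reach, as a shift and turn from the pose measured when the call began; what a row does not reach only later rows make up. A row lasts 1/10 s, in which the tool goes at most 50 mm and 8.59 degrees, less where a joint would pass 70% of its speed; a pose out of reach is approached as far as the arm can. A call with a gripper value outside its range is refused whole. The fingers move at their own pace and stop on an object; the grip force is fixed at half the most. Time passes only in rows, so rows that repeat a pose let the fingers close. It gives the time, the measured TCP pose, the force and the opening at its end, in the units of the state.
- monitor.observe(): the state, without advancing time (a new reading comes with each control period).
- cams.capture(name): name is "side" or "top"; returns (picture, depth): 400x640x3 uint8, red, green, blue; 400x640 float32, mm along the optical axis (not along the pixel's ray), 0 where there is no reading.
- cams.camera_model(name): a dict with "intrinsics" (3x3 intrinsics, pixels), "extrinsics" (4x4, takes a point from camera to world coordinates). Camera axes: x right, y down, z forward; pixel columns grow to the right and rows downward; lengths in mm; the calibration is good to about 2 mm. A picture is of the moment at which its call begins. camera_model takes no time and is no camera call.
- manip.hand_in(): hands the job in, once; it reports no verdict.
The state is a dict: "t": time; "q": joint angles; "joint_vel": joint speeds; "joint_efforts": joint torques, N m; "ee_pos": TCP position; "ee_rot": TCP orientation; "wrist_force": force on the tool from outside, world axes, zero at the start; "moment": the same for the moment, N m; "opening": finger opening in mm.
Only numpy, scipy, OpenCV 4.12 (cv2) and the standard library are available. Lean on these libraries where they do the work, as an engineer would, in place of code of your own. Each camera call takes 0.05 s, during which the arm holds its last target. There are 200 camera calls.

## Working session

There is one attempt and no reset: what is moved stays moved. The work goes in short steps, Python scripts to look and compute and a tool call to move; the robot and the scene stay as the last step left them, time stands still between calls to the robot, and variables do not carry over. Pictures are saved under pics/ and viewed, about 8 in all and at most 12, crops included, and the job is handed in when it is done.

Besides the shell and the picture viewer there is one more tool, called after ">>>" as name([rows], argument=value, ...), one row to a line, values as JSON. play_rows: Moves the arm, as the interface text tells. Its arguments: {"type":"object","properties":{"deltas":{"type":"array"}},"required":["deltas"]}

```bash
ls; mkdir -p pics; python3 - <<'E'
from cell import monitor,cams
import cv2,numpy as np
s=monitor.observe();print({k:np.round(v,3).tolist() for k,v in s.items()})
for n in("top","side"):
    p,d=cams.capture(n);cv2.imwrite(f"pics/{n}0.png",p[:,:,::-1]);np.save(f"pics/{n}0.npy",d)
    m=cams.camera_model(n);print(n,np.round(m["intrinsics"],1).tolist(),np.round(m["extrinsics"],3).tolist())
E
```

```text
pics
{'t': 0.0, 'q': [-1.257, 0.69, -0.195, 1.566, 0.157, 0.902, -0.215], 'joint_vel': [0.0, -0.001, -0.001, 0.001, -0.001, -0.001, -0.002], 'joint_efforts': [0.001, -52.756, -1.267, -15.343, -0.053, 0.006, 0.0], 'ee_pos': [172.492, 600.084, 237.932], 'ee_rot': [0.565, 0.425, -0.426, -0.564], 'wrist_force': [-0.245, 0.136, 0.435], 'moment': [-0.013, 0.017, -0.0], 'opening': 88.267}
top [[475.2, 0.0, 324.0], [0.0, 475.2, 198.8], [0.0, 0.0, 1.0]] [[0.132, -0.971, 0.202, 418.322], [-0.991, -0.129, 0.026, 24.777], [0.001, -0.203, -0.979, 1034.828], [0.0, 0.0, 0.0, 1.0]]
side [[406.1, 0.0, 321.5], [0.0, 406.1, 197.4], [0.0, 0.0, 1.0]] [[-0.985, -0.106, 0.139, 472.208], [-0.175, 0.558, -0.811, 785.899], [0.008, -0.823, -0.568, 605.487], [0.0, 0.0, 0.0, 1.0]]
```

View pics/top0.png

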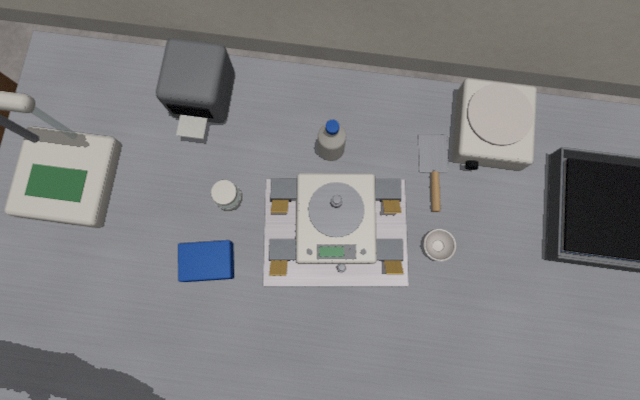

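View pics/side0.png

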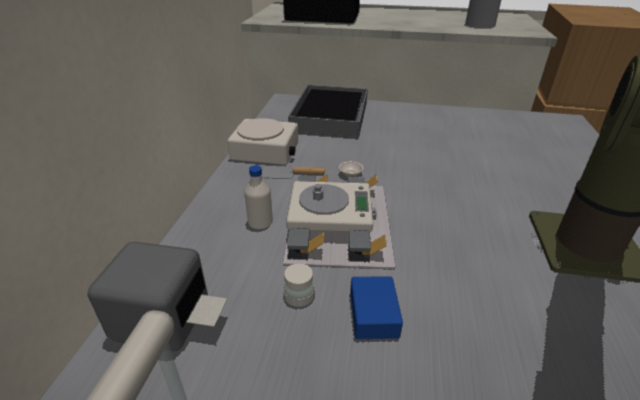

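The top view shows the balance centred near (336,218). The lugs are at about (284,189), (389,189), (282,249) and (390,249), with the brass leaves just below each in the image. The arm is out of view. Next I measure the lugs, plate and leaves.

```bash
cat >h.py <<'E'
import numpy as np,cv2
from cell import monitor,cams
def ray(n,uv,z):
    m=cams.camera_model(n);K=np.array(m["intrinsics"]);E=np.array(m["extrinsics"])
    uv=np.atleast_2d(uv);d=np.c_[uv,np.ones(len(uv))]@np.linalg.inv(K).T@E[:3,:3].T
    return E[:3,3]+d*((z-E[2,3])/d[:,2])[:,None]
def cloud(n,d):
    m=cams.camera_model(n);K=np.array(m["intrinsics"]);E=np.array(m["extrinsics"])
    v,u=np.indices(d.shape);P=np.stack([u,v,np.ones_like(u)],-1)@np.linalg.inv(K).T*d[...,None]
    return P@E[:3,:3].T+E[:3,3]
def blobs(mask,amin):
    c,_=cv2.findContours(mask.astype(np.uint8),cv2.RETR_EXTERNAL,cv2.CHAIN_APPROX_NONE)
    return [k for k in c if cv2.contourArea(k)>=amin]
E
python3 - <<'E'
from h import *
p=cv2.imread("pics/top0.png");P=cloud("top",np.load("pics/top0.npy"))
hsv=cv2.cvtColor(p,cv2.COLOR_BGR2HSV);H,S,V=cv2.split(hsv)
roi=np.zeros(V.shape,bool);roi[168:296,258:415]=1
for y,x in((189,284),(249,282),(280,336),(270,278),(207,280),(215,250)):print((x,y),hsv[y,x],P[y,x].round(1))
def rect(c,z):
    w=ray("top",c.reshape(-1,2),z)[:,:2].astype(np.float32);r=cv2.minAreaRect(w);return np.round(r[0],1),np.round(r[1],1),round(r[2],1)
print("lug");[print(rect(c,44.5)) for c in blobs(roi&(V<125)&(S<60)&(abs(P[...,2]-44.5)<6),150)]
print("house");[print(rect(c,63.5)) for c in blobs(roi&(P[...,2]>56),800)]
print("plate");[print(rect(c,8)) for c in blobs(cv2.morphologyEx((roi&((V>165)|(P[...,2]>12))).astype(np.uint8),2,np.ones((3,3))),3000)]
print("brass")
for c in blobs(roi&(H>10)&(H<28)&(S>110),60):
    m=np.zeros(V.shape,np.uint8);cv2.drawContours(m,[c],-1,1,-1);q=P[m>0];print(cv2.boundingRect(c),rect(c,40),np.percentile(q,[2,50,98],axis=0).round(0).tolist())
E
```

```text
(284, 189) [108  10 127] [632.2 138.5  44. ]
(282, 249) [107  13 133] [504.7 123.4  45.7]
(336, 280) [165   5 194] [457.9   3.2   8. ]
(278, 270) [ 19 131 142] [461.  125.6  41.2]
(280, 207) [ 20 130 141] [592.1 140.9  45.7]
(250, 215) [120   5 144] [573.4 209.    1.2]
lug
house
(array([583.2,  20.3]), array([188.8, 164. ]), 7.6)
plate
(array([569.3,  19.2]), array([246.1, 308.9]), 7.6)
brass
(385, 261, 18, 13) (array([ 498.8, -111. ]), array([24.7, 34.9]), 7.6) [[485.0, -126.0, 28.0], [498.0, -110.0, 42.0], [513.0, -95.0, 55.0]]
(270, 261, 17, 14) (array([466.2, 126.5]), array([26.8, 33.1]), 7.6) [[452.0, 111.0, 25.0], [466.0, 127.0, 39.0], [481.0, 143.0, 52.0]]
(383, 200, 18, 13) (array([626.6, -93.6]), array([26. , 35.6]), 7.6) [[610.0, -109.0, 25.0], [626.0, -93.0, 40.0], [643.0, -78.0, 53.0]]
(271, 200, 18, 13) (array([595.1, 143. ]), array([26. , 35.9]), 7.6) [[579.0, 128.0, 24.0], [595.0, 144.0, 40.0], [612.0, 160.0, 53.0]]
```

```bash
python3 - <<'E'
from h import *
p=cv2.imread("pics/top0.png");P=cloud("top",np.load("pics/top0.npy"))
hsv=cv2.cvtColor(p,cv2.COLOR_BGR2HSV);H,S,V=cv2.split(hsv)
roi=np.zeros(V.shape,bool);roi[168:296,258:415]=1
for c in blobs(roi&(V<150)&(S<60)&(abs(P[...,2]-44.5)<6),100):
    w=ray("top",c.reshape(-1,2),44.5)[:,:2].astype(np.float32);r=cv2.minAreaRect(w);print("lug",np.round(r[0],1),np.round(r[1],1),round(r[2],1))
th=np.radians(7.6);R=np.array([[np.cos(th),-np.sin(th)],[np.sin(th),np.cos(th)]])
c=np.array([583.2,20.3])
for n,sx,sy in(("FL",-1,1),("FR",-1,-1),("RL",1,1),("RR",1,-1)):
    f=c+R@[65*sx,119.5*sy];print(n,"foot",f.round(1),"shim",(f+R@[-50,0]).round(1))
m=P[...,2]>64
for n in("weights z>70",):
  for k in blobs(roi&(P[...,2]>75),8):print(n,cv2.boundingRect(k),np.median(P[k[:,0,1],k[:,0,0]],axis=0))
from scipy.spatial.transform import Rotation as Ro
print(Ro.from_quat(monitor.observe()["ee_rot"]).as_matrix().round(3))
E
```

```text
lug [534.4 -98.5] [41.6 53.2] 7.6
lug [505.1 122.4] [41.6 56.5] 7.6
lug [662.6 -81.2] [41.7 53.8] 7.6
lug [633.3 139. ] [41.7 55.9] 7.6
FL foot [503.  130.2] shim [453.4 123.5]
FR foot [ 534.6 -106.7] shim [ 485.  -113.4]
RL foot [631.8 147.3] shim [582.3 140.7]
RR foot [663.4 -89.6] shim [613.9 -96.2]
weights z>70 (331, 195, 12, 13) [610.7968366   24.53789816  89.75932925]
[[ 0.276 -0.    -0.961]
 [ 0.961 -0.002  0.276]
 [-0.002 -1.    -0.   ]]
```

>>> play_rows([
  [[33, -47, -5], [0, 0, 23.6], 255],
  [[33, -47, -5], [0, 0, 23.6], 255],
  [[33, -47, -5], [0, 0, 23.6], 255],
  [[33, -47, -5], [0, 0, 23.6], 255],
  [[33, -47, -5], [0, 0, 23.6], 255],
])

```text
t: 0.6
ee_pos: [316.4, 394.8, 216.4]
ee_rot: [-0.466, -0.531, 0.532, 0.465]
wrist_force: [0.6, 0.6, -0.4]
opening: 50.3
```

```bash
python3 - <<'E'
from h import *
P=cloud("top",np.load("pics/top0.npy"))
for k in blobs(P[...,2]>100,20):
    x,y,w,h=cv2.boundingRect(k)
    if x>300 and x<360: q=P[y:y+h,x:x+w].reshape(-1,3);q=q[q[:,2]>90];print(np.percentile(q,[2,50,98],axis=0).round())
E
```

```text
[[605.  17.  91.]
 [612.  25. 102.]
 [623.  33. 107.]]
[[725.  26.  94.]
 [740.  51. 112.]
 [766.  75. 153.]]
```

>>> play_rows([
  [[18.7, -26.5, -10], [0, 0, 0], 255],
  [[18.7, -26.5, -10], [0, 0, 0], 255],
  [[18.7, -26.5, -10], [0, 0, 0], 255],
  [[18.7, -26.5, -10], [0, 0, 0], 255],
  [[18.7, -26.5, -10], [0, 0, 0], 255],
])

```text
t: 1.1
ee_pos: [453.8, 199.7, 142.6]
ee_rot: [-0.466, -0.532, 0.533, 0.465]
wrist_force: [0.2, 0.4, -0.3]
opening: 10.5
```

>>> play_rows([
  [[4.9, -7.0, -3], [0, 0, 0], 255],
  [[4.9, -7.0, -5], [0, 0, 0], 255],
  [[4.9, -7.0, -8.5], [0, 0, 0], 255],
  [[4.9, -7.0, -8.5], [0, 0, 0], 255],
  [[4.9, -7.0, -8.5], [0, 0, 0], 255],
])

```text
t: 1.6
ee_pos: [502.0, 130.6, 57.6]
ee_rot: [-0.465, -0.532, 0.533, 0.465]
wrist_force: [-0.7, 0.3, 0.2]
opening: 0.9
```

```bash
python3 - <<'E'
from h import *
p,d=cams.capture("side");cv2.imwrite("pics/side1.png",cv2.resize(p[150:290,230:450,::-1],None,fx=3.5,fy=3.5))
print(monitor.observe()["ee_pos"],monitor.observe()["wrist_force"])
E
```

```text
[502.57449376 131.30713034  58.55911914] [ 0.26605772  0.84612798 -0.34175435]
```

View pics/side1.png

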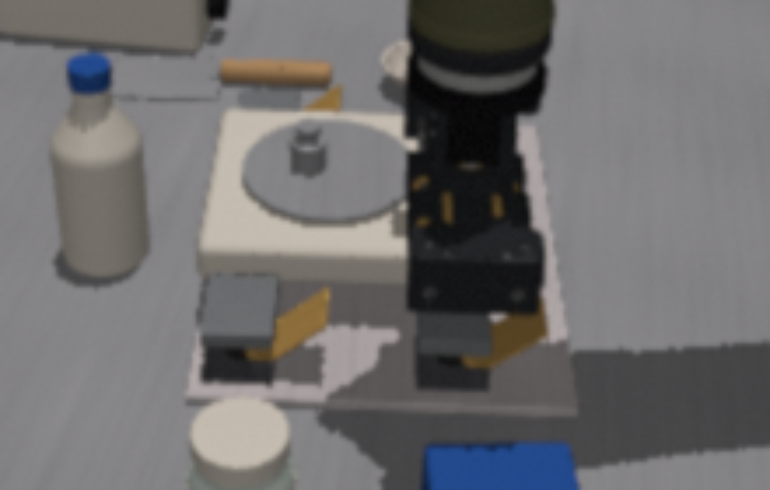

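Finger is over the front-left lug (seen at about (455,310) in the crop), with nothing in contact. Now pressing.

>>> play_rows([
  [[0, 0, -0.7], [0, 0, 0], 255],
  [[0, 0, -1.1], [0, 0, 0], 255],
  [[0, 0, -1.3], [0, 0, 0], 255],
  [[0, 0, -1.45], [0, 0, 0], 255],
  [[0, 0, -1.45], [0, 0, 0], 255],
])

```text
t: 2.15
ee_pos: [502.6, 131.7, 44.9]
ee_rot: [0.465, 0.533, -0.533, -0.465]
wrist_force: [-1.9, -0.5, 7.2]
opening: 0.6
```

>>> play_rows([
  [[0, 0, -0.1], [0, 0, 0], 255],
  [[0, 0, -0.2], [0, 0, 0], 255],
  [[0, 0, -0.2], [0, 0, 0], 255],
])

```text
t: 2.45
ee_pos: [502.7, 131.7, 44.9]
ee_rot: [0.466, 0.533, -0.532, -0.464]
wrist_force: [-4.0, -0.9, 18.4]
opening: 0.0
```

>>> play_rows([
  [[0, 0, 3.5], [0, 0, 0], 255],
  [[4, 0.5, 4], [0, 0, 0], 255],
  [[8.5, 1, 4], [0, 0, 0], 255],
  [[12.9, 1.6, 4], [0, 0, 0], 255],
  [[12.9, 1.6, 1.5], [0, 0, 0], 255],
])

```text
t: 2.95
ee_pos: [641.7, 149.1, 63.6]
ee_rot: [0.47, 0.537, -0.526, -0.462]
wrist_force: [-0.7, 0.3, -0.7]
opening: 0.6
```

>>> play_rows([
  [[-1, -0.2, -0.4], [0, 0, 0], 255],
  [[-1, -0.2, -0.7], [0, 0, 0], 255],
  [[-1, -0.2, -0.7], [0, 0, 0], 255],
])

```text
t: 3.25
ee_pos: [631.3, 147.0, 56.4]
ee_rot: [0.47, 0.537, -0.527, -0.462]
wrist_force: [-0.6, -0.2, 0.4]
opening: 0.4
```

>>> play_rows([
  [[0, 0, -0.6], [0, 0, 0], 255],
  [[0, 0, -0.9], [0, 0, 0], 255],
  [[0, 0, -1.1], [0, 0, 0], 255],
  [[0, 0, -1.2], [0, 0, 0], 255],
  [[0, 0, -1.25], [0, 0, 0], 255],
])

```text
t: 3.75
ee_pos: [631.3, 147.1, 44.3]
ee_rot: [0.47, 0.537, -0.527, -0.462]
wrist_force: [-0.9, -0.3, 4.2]
opening: 0.5
```

>>> play_rows([
  [[0, 0, -0.1], [0, 0, 0], 255],
  [[0, 0, -0.2], [0, 0, 0], 255],
  [[0, 0, -0.2], [0, 0, 0], 255],
])

```text
t: 4.05
ee_pos: [631.4, 147.2, 42.9]
ee_rot: [0.47, 0.537, -0.526, -0.462]
wrist_force: [-2.8, -0.6, 6.0]
opening: 0.4
```

>>> play_rows([
  [[0, 0, -0.2], [0, 0, 0], 255],
  [[0, 0, -0.25], [0, 0, 0], 255],
  [[0, 0, -0.25], [0, 0, 0], 255],
])

```text
t: 4.35
ee_pos: [631.5, 147.2, 42.2]
ee_rot: [0.47, 0.537, -0.526, -0.462]
wrist_force: [-5.2, -1.0, 14.2]
opening: 0.9
```

Front-left took 18 N without moving. Rear-left sank from about 44.5 to 42.2 mm and then stopped, so it is the one that gives. Lifting off and moving over the rear-left shim.

>>> play_rows([
  [[0, 0, 3], [0, 0, 0], 255],
  [[0, 0, 3.8], [0, 0, 0], 255],
  [[-3, -0.4, 3.8], [0, 0, 0], 255],
  [[-4.9, -0.6, 3.8], [0, 0, 0], 255],
  [[-4.9, -0.6, 3.8], [0, 0, 0], 255],
])

```text
t: 4.85
ee_pos: [579.6, 140.8, 79.8]
ee_rot: [0.469, 0.536, -0.528, -0.462]
wrist_force: [0.4, 0.2, -0.4]
opening: 0.1
```

```bash
python3 - <<'E'
from h import *
p,d=cams.capture("side");cv2.imwrite("pics/side2.png",cv2.resize(p[150:290,230:450,::-1],None,fx=3.5,fy=3.5))
s=monitor.observe();print(s["ee_pos"],s["wrist_force"])
from scipy.spatial.transform import Rotation as Ro
a=Ro.from_quat(s["ee_rot"]).as_matrix();print(a.round(3));print("level rotvec deg",np.degrees(np.cross(a[:,1],[0,0,-1])))
E
```

```text
[581.86927246 141.14347658  80.02086683] [ 0.96568762  0.25417384 -0.06818181]
[[-0.132  0.018 -0.991]
 [ 0.991  0.003 -0.132]
 [ 0.001 -1.    -0.018]]
level rotvec deg [-0.18020369  1.03684156  0.        ]
```

View pics/side2.png

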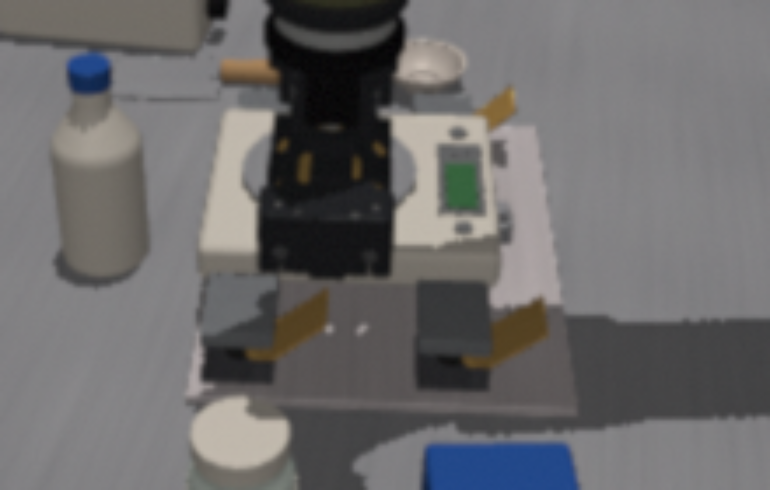

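Both left leaves are still up (free edges at about (325,292) and (545,300)) and the balance has not moved. The fingertip hangs over the rear-left leaf edge. Next I level the tool and press down.

>>> play_rows([
  [[0.0, 0, -1.5], [-0.2, 1, 0], 255],
  [[0.0, 0, -2.2], [-0.2, 1, 0], 255],
  [[0.0, 0, -3], [-0.2, 1, 0], 255],
  [[0.0, 0, -3.8], [-0.2, 1, 0], 255],
  [[0.0, 0, -4.5], [-0.2, 1, 0], 255],
])

```text
t: 5.4
ee_pos: [580.7, 140.9, 33.8]
ee_rot: [-0.466, -0.531, 0.533, 0.466]
wrist_force: [-1.5, 0.5, 3.9]
opening: 0.5
```

>>> play_rows([
  [[0, 0, -0.4], [0, 0, 0], 255],
  [[0, 0, -0.8], [0, 0, 0], 255],
  [[0, 0, -1.2], [0, 0, 0], 255],
  [[0, 0, -1.5], [0, 0, 0], 255],
  [[0, 0, -1.5], [0, 0, 0], 255],
])

```text
t: 5.9
ee_pos: [580.5, 140.9, 19.7]
ee_rot: [-0.466, -0.531, 0.533, 0.466]
wrist_force: [-4.0, -0.2, 10.9]
opening: 0.3
```

>>> play_rows([
  [[0, 0, -0.2], [0, 0, 0], 255],
  [[0, 0, -0.3], [0, 0, 0], 255],
  [[0, 0, -0.3], [0, 0, 0], 255],
])

```text
t: 6.2
ee_pos: [580.5, 140.9, 19.2]
ee_rot: [-0.466, -0.531, 0.533, 0.466]
wrist_force: [-7.7, -2.7, 24.4]
opening: 0.3
```

>>> play_rows([
  [[0, 0, 1], [0, 0, 0], 255],
  [[0, 0, 4], [0, 0, 0], 255],
  [[0, 0, 8], [0, 0, 0], 255],
  [[-1, 3, 12], [0, 0, 0], 255],
  [[-3, 8, 14], [0, 0, 0], 255],
])

```text
t: 6.7
ee_pos: [557.4, 211.7, 159.6]
ee_rot: [0.47, 0.531, -0.529, -0.466]
wrist_force: [0.1, 0.4, -0.8]
opening: 0.5
```

>>> play_rows([
  [[-5, 5, 2], [0, 0, 0], 255],
  [[-8, 10, 4], [0, 0, 0], 255],
  [[-10, 15, 4], [0, 0, 0], 255],
  [[-12, 20, 4], [0, 0, 0], 255],
  [[-12, 20, 4], [0, 0, 0], 255],
])

```text
t: 7.2
ee_pos: [435.9, 415.8, 200.5]
ee_rot: [0.469, 0.533, -0.529, -0.466]
wrist_force: [-0.5, 0.9, 0.1]
opening: 0.7
```

```bash
python3 - <<'E'
from h import *
p,d=cams.capture("side");t,dt=cams.capture("top")
a=cv2.resize(p[150:290,230:450,::-1],(770,490));b=cv2.resize(t[160:300,240:460,::-1],(770,490))
cv2.imwrite("pics/fin.png",cv2.resize(np.vstack([a,b]),(472,600)))
P=cloud("top",dt);hsv=cv2.cvtColor(np.ascontiguousarray(t[:,:,::-1]),cv2.COLOR_BGR2HSV);H,S,V=cv2.split(hsv)
roi=np.zeros(V.shape,bool);roi[168:296,258:415]=1
for c in blobs(roi&(H>10)&(H<28)&(S>110),60):
    m=np.zeros(V.shape,np.uint8);cv2.drawContours(m,[c],-1,1,-1);q=P[m>0];print(cv2.boundingRect(c),np.percentile(q,[2,50,98],axis=0).round(0).tolist())
for c in blobs(roi&(P[...,2]>56),800):
    r=cv2.minAreaRect(ray("top",c.reshape(-1,2),63.5)[:,:2].astype(np.float32));print("house",r)
for k in blobs(roi&(P[...,2]>75),8):print(cv2.boundingRect(k),np.median(P[k[:,0,1],k[:,0,0]],axis=0))
s=monitor.observe();print(s["t"],s["ee_pos"],s["wrist_force"])
E
```

```text
(385, 261, 18, 13) [[485.0, -126.0, 28.0], [498.0, -110.0, 42.0], [513.0, -94.0, 56.0]]
(270, 261, 17, 14) [[451.0, 110.0, 25.0], [466.0, 126.0, 39.0], [481.0, 142.0, 53.0]]
(382, 200, 19, 13) [[610.0, -110.0, 24.0], [627.0, -93.0, 40.0], [644.0, -78.0, 53.0]]
(272, 200, 17, 21) [[568.0, 126.0, 15.0], [590.0, 143.0, 19.0], [613.0, 160.0, 24.0]]
house ((584.2486572265625, 20.071510314941406), (186.78343200683594, 166.11550903320312), 7.587230205535889)
(331, 195, 12, 14) [611.53528457  22.81571696  89.81620404]
7.3 [433.35368249 419.83598523 200.56379574] [-0.65350184 -0.96285959  0.13346045]
```

View pics/fin.png

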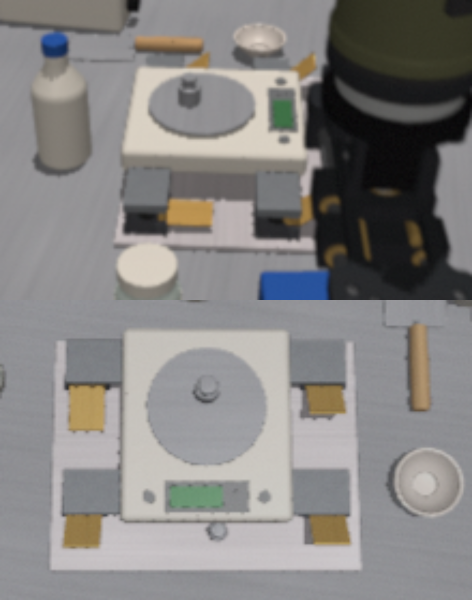

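The rear-left leaf lies flat (top view at (87,408), z about 19 mm). The other three leaves, the balance and the weights look unchanged, and the arm is clear.

```bash
python3 -c "
from cell import manip
print(manip.hand_in())"
```

```text
the job is handed in; nothing more can be done
None
```

The rocking foot was at the rear left. I pressed that corner's shim flat and handed the job in at about 7.3 s on the robot's clock.

- **Finding the lug:** The front-left lug took 18 N without moving. The rear-left lug sank about 2.3 mm and then stopped at 14 N. That is a little under the stated 3 mm but clearly giving. I did not press the two right lugs, since the rocking one had been found.
- **Pressing the shim:** I folded the rear-left leaf down onto its stop, with up to 24 N at z of about 19 mm, and then pulled the arm clear.
- **Last checks:** In the final pictures the rear-left leaf lies flat, at a median height of 19 mm. The other three leaves stand as they did at the start. The balance and the weight on its pan are where they were, to within about 2 mm of camera noise. I did not measure the other objects again. Those in view looked undisturbed in the final picture.

No check failed or disagreed.

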